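# Close the tube clamp on the coffee counter

## Robot

A 6-joint arm with a two-finger parallel gripper is mounted at the origin on the work surface. World frame = base frame: x ahead of the robot, y to its left, z up, the work surface at z = 0. Lengths are in m, angles in rad, forces in N, time in s.
With the tool pointing down it reaches from about 0.3 to 0.75 m from the base axis. Payload 8.5 kg.
Tool frame: the origin (TCP) lies on the centre line of the jaws, within the pads' length; the fingertips stand 11 mm ahead of it and the grasp point (between the pads) lies 8 mm behind it; z points along the fingers, y is the line along which they close (so a half turn about z gives the same grasp; the last joint's range is limited). The gripper opens to 88 mm and grips with 3 to 60 N. Pads are 18 mm wide; open, the fingers measure 123 mm over their backs; the gripper's body (75 mm by 187 mm) begins 45 mm behind the grasp point.
Start: joints at [-1.56, 0.381, 1.297, -0, 1.464, -0.215], TCP at [0.123, -0.536, 0.25] pointing down, gripper open.
Joint ranges: [-3.11, 3.11], [-0.89, 2.33], [0.22, 2.48], [-1.42, 4.56], [0.17, 2.85], [-2.88, 2.88]. Speed limits (rad/s): [2.39, 2.39, 3.14, 3.14, 3.14, 3.14].

## Interface

Orientations are given as [roll, pitch, yaw] about the fixed x, y, z axes, in that order (R = Rz(yaw) Ry(pitch) Rx(roll)).
In Python, from cell import bot, eyes gives the robot as it stands.
- The arm moves only by the tool servo_tool, never from a script. Its argument "commands" is a list of rows, each an object of numbers: "fingers": the gripper's target within -1 to 1 (shut at 1, half-way at 0, fully open at -1); "dx", "dy", "dz": the shift along the tool's x, y, z in m; "ax", "ay", "az": the turn, a rotation vector about the tool's x, y, z in degrees. In form: [{"fingers": .., "dx": .., "dy": .., "dz": .., "ax": .., "ay": .., "az": ..}, ...]. A call has exactly 5 rows; each row is the pose to reach, as a shift and turn from the pose commanded when the call began, along the tool's axes at that moment; what a row does not reach only later rows make up. A row lasts 1/12 s, in which the tool goes at most 41.7 mm and 7.16 degrees, less where a joint would pass 70% of its speed; a pose out of reach is approached as far as the arm can. A call with a gripper value outside its range is refused whole. The fingers move at their own pace and stop on an object; the grip force is fixed at half the most. Time passes only in rows, so rows that repeat a pose let the fingers close, or fill a call up. It gives the time, the measured TCP pose, the force, the opening and the grip force at its end, in the units of the state.
- bot.get_state(): the state, without advancing time (a new reading comes with each control period).
- eyes.read_camera(name): name is "scene" or "top" or "wrist"; returns a dict with "pixels" (420x560x3 uint8, blue, green, red), "vfov" (degrees; the focal length in pixels is half the picture's height over the tangent of half this angle, whatever the lens; pixels are square), "cx", "cy" (the principal point, pixels), "dist_coeffs" ([k1, k2, p1, p2, k3] as OpenCV has them; the pictures are not rectified), "R" (3x3) and "t" (3): a world point X has camera coordinates R X + t. Camera axes: x right, y down, z forward; pixel columns grow to the right and rows downward; lengths in m; the calibration is good to about 2 mm. A picture is of the moment at which its call begins. There is no depth.
- bot.job_done(): hands the job in; it is judged then, once.
The state is a dict: "time_s": time; "q": joint angles; "qd": joint speeds; "joint_efforts": joint torques, N m; "ee_pos": TCP position; "eef_rot": TCP orientation; "contact_force": force on the tool from outside, world axes, zero at the start; "ft_torque": the same for the moment, N m; "grip_width": finger opening in m; "gripper_force": force on a finger pad.
Only numpy, scipy, OpenCV 4.12 (cv2) and the standard library are available. Lean on these libraries where they do the work, as an engineer would, in place of code of your own. Each camera call takes 0.05 s, during which the arm holds its last target. There are 200 camera calls.

## Task

Fasten the stainless filling tube in its bench clamp: swing the clamp's hinged half over the tube and press it down gently until its rubber liner bears firmly on the tube (the thin wall dents if pressed hard). Then pull the T-headed swing bolt out against its spring, swing it upright into the slot and let its crossbar drop behind the lips, so that the spring holds the half down on the tube. Leave the tube where it lies and do not disturb the saucer, scoop, tamper or cup.

Things in the scene. Friction and masses are not known exactly. Their poses are not given: they have to be found in the camera images.
- clamp: Fixed bench clamp. Origin: centre of its underside on the counter; +z up, y along the tube, +x towards the half's hinge, -x towards the swing bolt. Base plate 160 x 100 x 10 mm; V saddle 32 mm wide along y, holding the tube axis 75 mm above the counter.
- hinge (a point): Centre of the half's hinge axis (along the clamp's y), at x=+40, z=82 mm in the clamp frame, between two ears 48 mm apart overall, tops at z=92 mm.
- pivot (a point): Centre of the swing bolt's pivot axis (along the clamp's y), at x=-46, z=35 mm in the clamp frame, between two ears 28 mm apart overall, tops at z=44 mm.
- half: Aluminium hinged half, 32 mm wide along y. Origin on the hinge axis. Its own -x runs from hinge to free end: an arch over the tube (top at own z=+28 mm), then a flat forked lug. Opening angle = angle of its own -x above the clamp's -x. It starts open near upright (1.2 to 1.65 rad), stays there by 0.05 N m hinge friction, and falls shut if let go at lower angles; a slam can dent the tube.
- lug (a point): Middle of the forked lug, 86 mm from the hinge axis at half its thickness. The lug is 61 to 105 mm from the hinge, 12 mm thick, with a 12 mm slot open at the free end. Its outer sides (32 mm apart along y) can be pinched here; it turns between the pads, so the half can be swung without tilting the gripper.
- lip (a point): Top middle between the two lips, 100 mm from the hinge, own z=+12 mm of the half: the lips (6 mm thick along x) stand 6 mm above the lug's top at the free end of both prongs. The crossbar's seat is the lug top between arch (70 mm from the hinge) and lips (97 mm).
- liner_face (a point): Nominal middle of the rubber liner's face under the arch, 40 mm from the hinge. Its wear differs and is not measured: the half meets the tube at an opening angle anywhere from 0 to 0.16 rad, to be found by feel. Force at the lug loads the tube about 2.1 times as much; firm is 6 N or more on the tube (3 N at the lug); over 50 N on the tube (23 N at the lug) dents it.
- bolt: Steel T-headed swing bolt. Origin: centre of its crossbar (16 mm diameter, 44 mm long along y, flat ends to be pinched from above); own z points from pivot out along the 8 mm shank. Bar centre 58 mm from the pivot when free; pulls out up to 36 mm more against a spring: 3.4 N plus 0.28 N per mm. The bar must pass over the lips; seated it is 61 to 75 mm from the pivot, as the half's angle is 0 to 0.16.
- swing (a joint): Lean of the swing bolt about its pivot, rad: 0 upright in the slot, growing as it leans out to the clamp's -x side (starts at 0.8 to 1.1, limits -0.1 and 1.15); stays where it is left (0.08 N m friction).
- tube: Loose stainless tube, 28 mm diameter, 196 mm long with 36 mm collars at the ends, about 0.3 kg, lying in the saddle. Origin at its centre, y along its axis.
- saucer: Porcelain saucer, 140 mm across, 18 mm high, in front to the left; a bystander. Origin: centre of its underside.
- scoop: Small aluminium scoop, bowl 48 mm across and 30 mm high with a 90 mm flat handle, in front to the right; a bystander. Origin under its bowl.
- tamper: Steel tamper, 54 mm across, 74 mm high, behind the clamp; a bystander. Origin: centre of its underside.
- cup: Porcelain cup, 72 mm across, 60 mm high, behind the clamp; a bystander. Origin: centre of its underside.
Not all that is in view belongs to the job. Leave any orange look-alike of the tube alone.

How it is judged:
On the way:
1. the hinged half is pressed down so that its liner bears on the tube with more than 6 N, the bolt not yet in the slot (contact force between half and tube above 6 N and value of joint swing above 0.3 rad), for 0.1 s.
At the end, for the whole second after the job is handed in: The bolt stands in the slot (lean under 0.15 rad) with its crossbar bearing on the half with more than 3 N, the half lies over the tube (angle under 0.22 rad) and bears on it with more than 6 N, the tube is in the saddle (height within 5 mm, moved less than 15 mm), and all is at rest (value of joint swing below 0.15 rad and contact force between bolt and half above 3 N and contact force between half and tube above 6 N and angle between the x axis of half and the x axis of clamp, either way round below 0.22 rad and z of tube in the frame of clamp between 0.07 and 0.08 m and distance of tube from where it was at the start of the episode below 0.015 m and linear speed of each of bolt, tube below 0.02 m/s); the robot touches nothing.
It fails at once if the tube is dented: the half presses on it with more than 50 N (contact force between half and tube above 50 N).
It fails at once if a bystander (saucer, scoop, tamper, cup) is moved by more than 25 mm (distance of any of saucer, scoop, tamper, cup from where it was at the start of the episode above 0.025 m).
It also fails if it takes over 72 s, if anything falls off the work surface, if the arm or the gripper's body presses on something with over 40 N, if the wrist force passes 120 N, or if a joint passes its speed limit or range.

## Working session

There is one attempt and no reset: what is moved stays moved. The work goes in short steps, Python scripts to look and compute and a tool call to move; the robot and the scene stay as the last step left them, time stands still between calls to the robot, and variables do not carry over. Pictures are saved under pics/ and viewed, at most 10 in all, crops included, and the job is handed in when it is done.

Besides the shell and the picture viewer there is one more tool, called after "Request:" as name(argument=value, ...), one argument or row to a line, values as JSON. servo_tool: Moves the arm, as the interface text tells. Its arguments: {"type":"object","properties":{"commands":{"type":"array","items":{"type":"object","properties":{"fingers":{"type":"number"},"dx":{"type":"number"},"dy":{"type":"number"},"dz":{"type":"number"},"ax":{"type":"number"},"ay":{"type":"number"},"az":{"type":"number"}}}}},"required":["commands"]}

```bash
mkdir -p pics; ls; cat > h.py <<'E'
import numpy as np, cv2
from cell import bot, eyes
def cam(n):
    c=eyes.read_camera(n); f=210/np.tan(np.radians(c['vfov'])/2)
    c['K']=np.array([[f,0,c['cx']],[0,f,c['cy']],[0,0,1.]]); c['D']=np.array(c['dist_coeffs'],float)
    c['R']=np.array(c['R']); c['t']=np.array(c['t']); return c
def ray(c,p):
    u=cv2.undistortPoints(np.array([[p]],float),c['K'],c['D'])[0,0]
    d=c['R'].T@np.r_[u,1]; return -c['R'].T@c['t'], d/np.linalg.norm(d)
def onz(c,p,z):
    o,d=ray(c,p); return o+d*(z-o[2])/d[2]
def proj(c,X):
    return cv2.projectPoints(np.array(X,float).reshape(-1,1,3),cv2.Rodrigues(c['R'])[0],c['t'],c['K'],c['D'])[0][:,0]
def tri(pairs):
    A=np.zeros((3,3));b=np.zeros(3)
    for c,p in pairs:
        o,d=ray(c,p);M=np.eye(3)-np.outer(d,d);A+=M;b+=M@o
    return np.linalg.solve(A,b)
E
python3 - <<'E'
from h import *
for n in("scene","top"):
    c=cam(n); cv2.imwrite(f'pics/{n}0.png',c['pixels']); print(n,c['vfov'],c['R'].round(3).tolist(),c['t'],c['D'])
print(bot.get_state())
E
```

```text
pics
scene 46.74042228142101 [[-0.551, 0.834, -0.012], [0.611, 0.394, -0.686], [-0.568, -0.386, -0.727]] [ 0.32558738 -0.26990235  1.70566047] [0.03570095 0.         0.         0.         0.        ]
top 53.61674449856207 [[0.015, -1.0, 0.009], [-0.998, -0.016, -0.056], [0.056, -0.008, -0.998]] [-0.00283961  0.56949353  1.00889159] [0.03931447 0.         0.         0.         0.        ]
{'time_s': 0.1, 'q': array([-1.56030642e+00,  3.81133810e-01,  1.29810393e+00, -1.61630945e-05,
        1.46361540e+00, -2.15293453e-01]), 'qd': array([ 0.00128213, -0.00275339, -0.00163681,  0.00121973, -0.00092809,
        0.00102656]), 'joint_efforts': array([ 4.49792395e-03, -4.38652146e+01, -2.24910682e+01,  7.16106640e-02,
        3.41795571e-02, -6.86979160e-05]), 'ee_pos': array([ 0.12312348, -0.5358152 ,  0.24922406]), 'eef_rot': array([-3.14035784e+00, -2.53584596e-04,  2.25784946e-01]), 'contact_force': array([-0.97117383, -0.1152538 , -0.5950834 ]), 'ft_torque': array([0.00973518, 0.05197955, 0.00153071]), 'gripper_force': 0.0, 'grip_width': 0.08818352584002839}
```

View pics/scene0.png

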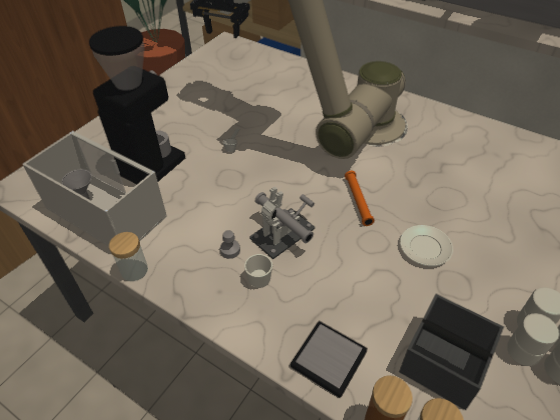

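View pics/top0.png

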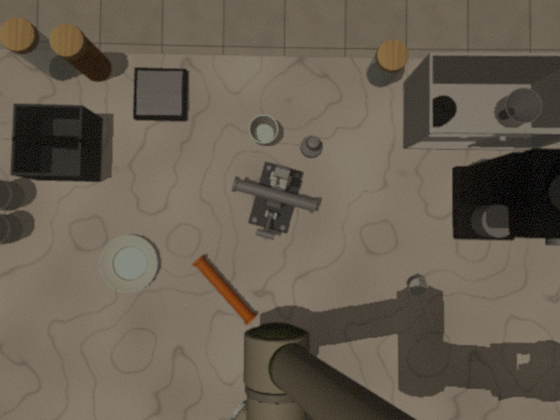

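The scene view shows the clamp near (283,225), with the tamper and cup behind it and the saucer at (425,245). In the top view the tube runs from (238,185) to (317,203). The bolt bar is near (268,233), on the robot side, and the half is open near (282,175). I'll enlarge both.

```bash
python3 - <<'E'
from h import *
a=cv2.imread('pics/scene0.png')[175:275,215:335]; b=cv2.imread('pics/top0.png')[150:250,220:340]
im=np.hstack([cv2.resize(x,None,fx=3.33,fy=5/1.5,interpolation=cv2.INTER_CUBIC) for x in(a,b)])
im=cv2.convertScaleAbs(im,alpha=1.6)
cv2.imwrite('pics/crop0.png',im)
c=cam('top')
for p in((238,185),(317,203)):print(onz(c,p,.075))
E
```

```text
[0.60825794 0.096243   0.075     ]
[ 0.56919371 -0.08811828  0.075     ]
```

View pics/crop0.png

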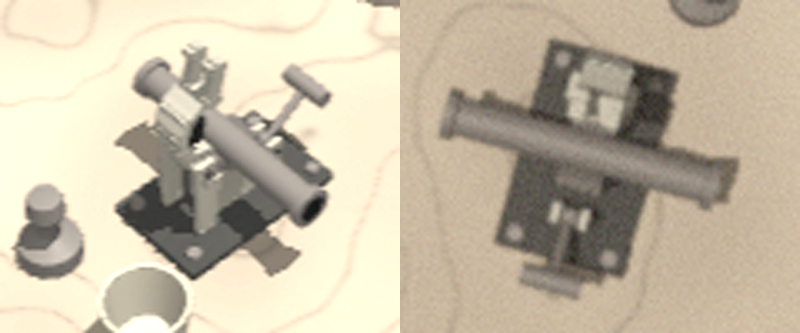

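The crop shows the dark base plate in the top view, with corners at (552,40), (678,73), (622,275) and (497,243). The half stands upright behind the tube, and the bolt bar leans towards the robot, centred at (552,282). In the scene view the bar ends are at (289,72) and (322,98), and the prong tips at about (192,50) and (213,62).

```bash
python3 - <<'E'
from h import *
T=cam('top');S=cam('scene')
tp=lambda x,y:((x-400)/3.333+220-.35,y/3.333+150-.35)
sp=lambda x,y:(x/3.333+215-.35,y/3.333+175-.35)
P=[onz(T,tp(*p),.01) for p in((552,40),(678,73),(622,275),(497,243))]
P=np.array(P);print(P.round(4));c=P.mean(0);dx=(P[0]+P[1]-P[2]-P[3]);yaw=np.arctan2(dx[1],dx[0]);print('plate c',c,'yaw',yaw,np.linalg.norm(dx)/2)
dy=P[0]+P[3]-P[1]-P[2];print('yaw from y',np.arctan2(-dy[0],dy[1]),np.linalg.norm(dy)/2)
a,b=[onz(T,tp(*p),.075) for p in((455,116),(722,178))];print('tube',a,b,(a+b)/2,np.arctan2(-(a-b)[0],(a-b)[1]))
bar=tri([(T,tp(552,282)),(S,sp(306,85))]);print('bar',bar)
lug=tri([(T,tp(608,78)),(S,sp(203,56))]);print('tip',lug)
# in the clamp frame
def cl(X):
    d=X-np.r_[c[:2],0];C,s=np.cos(yaw),np.sin(yaw);return np.r_[C*d[0]+s*d[1],-s*d[0]+C*d[1],d[2]]
print(cl(bar),cl(lug))
R=np.array([[np.cos(yaw),-np.sin(yaw),0],[np.sin(yaw),np.cos(yaw),0],[0,0,1]])
for n,x in(('hinge',(.04,0,.082)),('pivot',(-.046,0,.035))):
    X=R@x+np.r_[c[:2],0];print(n,X,proj(T,X),proj(S,X))
# cup and tamper on the table
E
```

```text
[[ 0.6743  0.0351  0.01  ]
 [ 0.651  -0.0595  0.01  ]
 [ 0.4997 -0.0197  0.01  ]
 [ 0.522   0.0734  0.01  ]]
plate c [0.58672647 0.00732431 0.01      ] yaw -0.251590798157947 0.15672332212006734
yaw from y -0.23824724063733824 0.0965376359428126
tube [0.6094639  0.10056234 0.075     ] [ 0.56903786 -0.08639826  0.075     ] [0.58925088 0.00708204 0.075     ] -0.21294920648871374
bar [0.4949068  0.03082857 0.06671076]
tip [0.61876092 0.00283373 0.19343862]
[-9.47802334e-02 -9.37612319e-05  6.67107615e-02] [0.03214383 0.00362561 0.19343862]
hinge [ 0.62546718 -0.00263349  0.082     ] [[280.65020808 177.97965938]] [[270.46400131 221.25481128]]
pivot [0.54217466 0.01877578 0.035     ] [[270.91847921 214.42183087]] [[293.83338899 216.49901403]]
```

Clamp pose is about (0.587, 0.007) with yaw −0.24, the bolt lean is about 0.99 and the half is at about 1.5 rad. I'll fly to a spot above the lug.

Request:
servo_tool(
  commands=[
    {"fingers": -1, "dx": 0.03, "dy": -0.0205, "dz": 0, "az": 5.3},
    {"fingers": -1, "dx": 0.06, "dy": -0.041, "dz": 0, "az": 10.7},
    {"fingers": -1, "dx": 0.09, "dy": -0.0615, "dz": 0, "az": 16},
    {"fingers": -1, "dx": 0.12, "dy": -0.082, "dz": 0, "az": 21.4},
    {"fingers": -1, "dx": 0.151, "dy": -0.1025, "dz": 0, "az": 26.7},
  ],
)

```text
invalid input
```

Request:
servo_tool(
  commands=[
    {"fingers": -1, "dx": 0.0178, "dy": -0.0319},
    {"fingers": -1, "dx": 0.0355, "dy": -0.0638},
    {"fingers": -1, "dx": 0.0533, "dy": -0.0956},
    {"fingers": -1, "dx": 0.071, "dy": -0.1275},
    {"fingers": -1, "dx": 0.0888, "dy": -0.1594},
  ],
)

```text
invalid input
```

Request:
servo_tool(
  commands=[
    {"fingers": -1, "dx": 0.0178, "dy": -0.0319},
    {"fingers": -1, "dx": 0.0355, "dy": -0.0638},
    {"fingers": -1, "dx": 0.0533, "dy": -0.0956},
    {"fingers": -1, "dx": 0.071, "dy": -0.1275},
    {"fingers": -1, "dx": 0.0888, "dy": -0.1594},
  ],
)

```text
invalid input
```

Request:
servo_tool(
  commands=[
    {"fingers": -1, "dx": 0.0178, "dy": -0.0319},
    {"fingers": -1, "dx": 0.0355, "dy": -0.0638},
    {"fingers": -1, "dx": 0.0533, "dy": -0.0956},
    {"fingers": -1, "dx": 0.0888, "dy": -0.1594},
    {"fingers": -1, "dx": 0.0888, "dy": -0.1594},
  ],
)

```text
invalid input
```

Every call was refused, most likely because each row needs all seven keys. I'll retry with one call.

Request:
servo_tool(
  commands=[
    {"fingers": -1, "dx": 0.03, "dy": -0.0205, "dz": 0, "ax": 0, "ay": 0, "az": 5.3},
    {"fingers": -1, "dx": 0.06, "dy": -0.041, "dz": 0, "ax": 0, "ay": 0, "az": 10.7},
    {"fingers": -1, "dx": 0.09, "dy": -0.0615, "dz": 0, "ax": 0, "ay": 0, "az": 16},
    {"fingers": -1, "dx": 0.12, "dy": -0.082, "dz": 0, "ax": 0, "ay": 0, "az": 21.4},
    {"fingers": -1, "dx": 0.151, "dy": -0.1025, "dz": 0, "ax": 0, "ay": 0, "az": 26.7},
  ],
)

```text
time_s: 0.67
ee_pos: [0.2481, -0.4009, 0.2497]
eef_rot: [-3.142, -0.0, -0.246]
contact_force: [0.4, -0.8, -0.5]
grip_width: 0.0884
gripper_force: 0.0
```

Request:
servo_tool(
  commands=[
    {"fingers": -1, "dx": 0.0178, "dy": -0.0319, "dz": 0, "ax": 0, "ay": 0, "az": 0},
    {"fingers": -1, "dx": 0.0355, "dy": -0.0638, "dz": 0, "ax": 0, "ay": 0, "az": 0},
    {"fingers": -1, "dx": 0.0533, "dy": -0.0956, "dz": 0, "ax": 0, "ay": 0, "az": 0},
    {"fingers": -1, "dx": 0.071, "dy": -0.1275, "dz": 0, "ax": 0, "ay": 0, "az": 0},
    {"fingers": -1, "dx": 0.0888, "dy": -0.1594, "dz": 0, "ax": 0, "ay": 0, "az": 0},
  ],
)

```text
time_s: 1.08
ee_pos: [0.3724, -0.2671, 0.2499]
eef_rot: [3.141, -0.0, -0.24]
contact_force: [0.3, -0.4, 0.5]
grip_width: 0.0877
gripper_force: 0.0
```

Request:
servo_tool(
  commands=[
    {"fingers": -1, "dx": 0.0178, "dy": -0.0319, "dz": 0, "ax": 0, "ay": 0, "az": 0},
    {"fingers": -1, "dx": 0.0355, "dy": -0.0638, "dz": 0, "ax": 0, "ay": 0, "az": 0},
    {"fingers": -1, "dx": 0.0533, "dy": -0.0956, "dz": 0, "ax": 0, "ay": 0, "az": 0},
    {"fingers": -1, "dx": 0.071, "dy": -0.1275, "dz": 0, "ax": 0, "ay": 0, "az": 0},
    {"fingers": -1, "dx": 0.0888, "dy": -0.1594, "dz": 0, "ax": 0, "ay": 0, "az": 0},
  ],
)

```text
time_s: 1.5
ee_pos: [0.4967, -0.1332, 0.2498]
eef_rot: [3.142, -0.0, -0.24]
contact_force: [0.5, -0.7, -0.0]
grip_width: 0.0882
gripper_force: 0.0
```

Request:
servo_tool(
  commands=[
    {"fingers": -1, "dx": 0.01, "dy": -0.0319, "dz": 0, "ax": 0, "ay": 0, "az": 0},
    {"fingers": -1, "dx": 0.02, "dy": -0.0638, "dz": 0, "ax": 0, "ay": 0, "az": 0},
    {"fingers": -1, "dx": 0.03, "dy": -0.0956, "dz": 0, "ax": 0, "ay": 0, "az": 0},
    {"fingers": -1, "dx": 0.04, "dy": -0.1275, "dz": 0, "ax": 0, "ay": 0, "az": 0},
    {"fingers": -1, "dx": 0.05, "dy": -0.1594, "dz": 0, "ax": 0, "ay": 0, "az": 0},
  ],
)

```text
time_s: 1.92
ee_pos: [0.5828, 0.0097, 0.2497]
eef_rot: [3.142, 0.0, -0.24]
contact_force: [0.0, -0.6, -0.1]
grip_width: 0.0883
gripper_force: 0.0
```

```bash
python3 - <<'E'
from h import *
w=cam('wrist'); cv2.imwrite('pics/w1.png',w['pixels']); s=bot.get_state(); print(s['ee_pos'],s['eef_rot'],s['time_s'],w['vfov'],-w['R'].T@w['t'],w['R'].round(2).tolist())
c,yaw=np.r_[.5867,.0073,0],-.24
R=np.array([[np.cos(yaw),-np.sin(yaw),0],[np.sin(yaw),np.cos(yaw),0],[0,0,1]])
for n,x in(('hinge',(.04,0,.082)),('bar',(-.095,0,.067)),('lugtip',(.033,0,.187)),('lug',(.034,0,.168))): print(n,proj(w,c+R@x))
E
```

```text
[0.58457022 0.01394029 0.24929284] [-3.13937727e+00 -1.45738112e-04 -2.36609438e-01] 1.9667 70.10760545103119 [ 0.65004788 -0.00633066  0.38429465] [[-0.24, -0.97, 0.0], [-0.94, 0.23, 0.27], [-0.26, 0.06, -0.96]]
hinge [[279.33113724 150.47728872]]
bar [[279.24487451 266.77176222]]
lugtip [[280.28281789 174.22414212]]
lug [[280.0456201  168.66949923]]
```

View pics/w1.png

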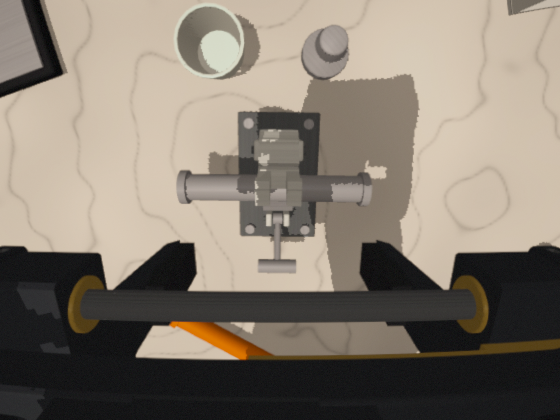

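The wrist view matches the estimate: the bar is at (277,266) against a predicted (279,267), and the tube is centred at (277,188). The half's fork seems to overlap the tube around (280,170–205), so I'll look closer to get its angle.

```bash
python3 - <<'E'
from h import *
w=cv2.imread('pics/w1.png')[100:250,205:355]; s=cv2.imread('pics/scene0.png')[180:265,242:327]
im=np.hstack([cv2.resize(x,(400,400),interpolation=cv2.INTER_CUBIC) for x in(w,s)])
cv2.imwrite('pics/c1.png',cv2.convertScaleAbs(im,alpha=1.4))
W=cam('wrist');S=cam('scene');c,yaw=np.r_[.5867,.0073,0],-.24
R=np.array([[np.cos(yaw),-np.sin(yaw),0],[np.sin(yaw),np.cos(yaw),0],[0,0,1]])
for th in(1.2,1.35,1.5,1.65):
  for y in(-.011,.011):
    r=lambda a,z:c+R@np.array([.04-a*np.cos(th)+z*np.sin(th),y,.082+a*np.sin(th)+z*np.cos(th)])
    X=[r(.105,-.006),r(.103,.012)]
    print(th,y,((proj(W,X)-[205,100])*400/150).round().tolist(),((proj(S,X)-[242,180])*400/85+[400,0]).round().tolist())
E
```

```text
1.2 -0.011 [[258.0, 329.0], [261.0, 271.0]] [[576.0, 27.0], [552.0, 37.0]]
1.2 0.011 [[177.0, 329.0], [177.0, 271.0]] [[604.0, 48.0], [580.0, 58.0]]
1.35 -0.011 [[261.0, 282.0], [263.0, 215.0]] [[556.0, 33.0], [531.0, 47.0]]
1.35 0.011 [[177.0, 282.0], [176.0, 215.0]] [[583.0, 54.0], [559.0, 68.0]]
1.5 -0.011 [[264.0, 226.0], [265.0, 154.0]] [[534.0, 43.0], [509.0, 61.0]]
1.5 0.011 [[176.0, 226.0], [176.0, 153.0]] [[562.0, 64.0], [537.0, 82.0]]
1.65 -0.011 [[265.0, 164.0], [266.0, 90.0]] [[513.0, 56.0], [488.0, 77.0]]
1.65 0.011 [[176.0, 164.0], [176.0, 89.0]] [[540.0, 78.0], [515.0, 99.0]]
```

View pics/c1.png

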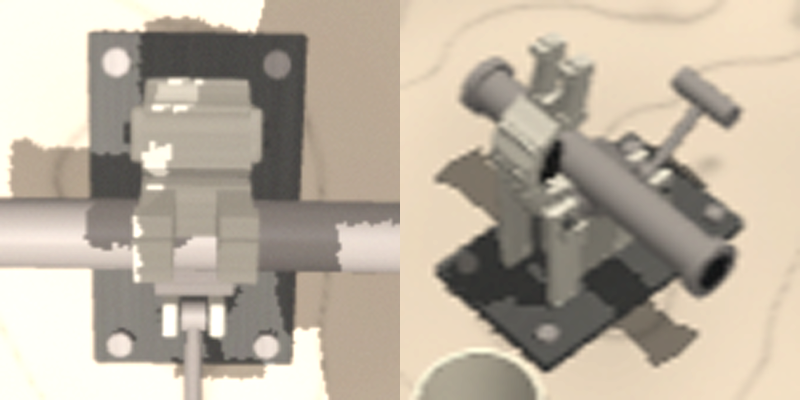

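The prong ends and lips fit an opening angle of about 1.34 rad. The second prediction used a later arm pose, so I'll read the settled state and take one measurement there.

```bash
cat >> h.py <<'E'
c0,yaw=np.r_[.587,.009,0],-.245
Rc=np.array([[np.cos(yaw),-np.sin(yaw),0],[np.sin(yaw),np.cos(yaw),0],[0,0,1]])
W_=lambda x:c0+Rc@np.array(x,float)
C_=lambda X:Rc.T@(np.array(X)-c0)
def toolshift(X):
    from scipy.spatial.transform import Rotation as Ro
    s=bot.get_state(); return Ro.from_euler('xyz',s['eef_rot']).as_matrix().T@(np.array(X)-s['ee_pos'])
E
python3 - <<'E'
from h import *
w=cam('wrist');s=bot.get_state();print(s['time_s'],s['ee_pos'],s['eef_rot'])
g=cv2.cvtColor(w['pixels'],cv2.COLOR_BGR2GRAY)
print('bar pred',proj(w,W_((-.095,0,.067))),'plate',proj(w,[W_((.08,y,.01)) for y in(.05,-.05)]+[W_((-.08,y,.01)) for y in(.05,-.05)]).round(1).tolist())
cv2.imwrite('pics/w2.png',w['pixels'])
m=(g<75).astype(np.uint8)*255; m[245:]=0; 
n,l,st,ce=cv2.connectedComponentsWithStats(m)
i=[k for k in range(1,n) if st[k,4]>300]; 
for k in i: print(st[k],ce[k])
for r in (115,125,230): 
    x=np.where(g[r,215:350]<75)[0]+215; print(r,x.min() if len(x) else 0,x.max() if len(x) else 0)
print(g[266,245:315].tolist())
print(toolshift(W_((.0203,0,.158))))
E
```

```text
2.1167 [0.58216173 0.00849575 0.24936594] [ 3.14130754e+00  6.97388596e-04 -2.38732087e-01]
bar pred [[277.14149594 266.85043387]] plate [[236.4, 111.6], [319.8, 112.2], [239.8, 236.8], [314.7, 237.3]]
[   0    0   63   96 2035] [36.08894349 51.14545455]
[ 257  112   63   64 1759] [296.36611711 134.21375782]
[239 157  20  18 315] [247.77777778 165.76190476]
115 258 319
125 257 319
230 282 287
[198, 198, 198, 197, 198, 197, 199, 197, 198, 198, 198, 196, 181, 167, 164, 164, 164, 163, 163, 163, 163, 163, 162, 161, 162, 163, 161, 161, 161, 161, 162, 161, 160, 160, 160, 159, 159, 159, 158, 159, 160, 159, 158, 159, 158, 158, 158, 158, 158, 159, 161, 185, 198, 199, 200, 200, 200, 200, 200, 200, 200, 200, 200, 200, 200, 199, 199, 198, 196, 191]
[ 0.02494512 -0.00153287  0.09134814]
```

Prediction and image now agree to within 0.5 px. I'll go down over the lug and pinch it.

Request:
servo_tool(
  commands=[
    {"fingers": -1, "dx": 0.025, "dy": -0.0015, "dz": 0.005, "ax": 0, "ay": 0, "az": 0.3},
    {"fingers": -1, "dx": 0.025, "dy": -0.0015, "dz": 0.03, "ax": 0, "ay": 0, "az": 0.3},
    {"fingers": -1, "dx": 0.025, "dy": -0.0015, "dz": 0.055, "ax": 0, "ay": 0, "az": 0.3},
    {"fingers": -1, "dx": 0.025, "dy": -0.0015, "dz": 0.08, "ax": 0, "ay": 0, "az": 0.3},
    {"fingers": -1, "dx": 0.025, "dy": -0.0015, "dz": 0.0913, "ax": 0, "ay": 0, "az": 0.3},
  ],
)

```text
time_s: 2.53
ee_pos: [0.6052, 0.0022, 0.1554]
eef_rot: [3.141, 0.005, -0.247]
contact_force: [-0.7, 0.4, -0.1]
grip_width: 0.0883
gripper_force: 0.0
```

Request:
servo_tool(
  commands=[
    {"fingers": -0.1, "dx": 0, "dy": 0, "dz": 0, "ax": 0, "ay": 0, "az": 0},
    {"fingers": 0.1, "dx": 0, "dy": 0, "dz": 0, "ax": 0, "ay": 0, "az": 0},
    {"fingers": 0.2, "dx": 0, "dy": 0, "dz": 0, "ax": 0, "ay": 0, "az": 0},
    {"fingers": 0.3, "dx": 0, "dy": 0, "dz": 0, "ax": 0, "ay": 0, "az": 0},
    {"fingers": 0.4, "dx": 0, "dy": 0, "dz": 0, "ax": 0, "ay": 0, "az": 0},
  ],
)

```text
time_s: 2.95
ee_pos: [0.6071, 0.0032, 0.1596]
eef_rot: [-3.142, -0.002, -0.246]
contact_force: [-0.3, 0.3, 0.3]
grip_width: 0.0568
gripper_force: 0.0
```

```bash
python3 - <<'E'
from h import *
w=cam('wrist');s=bot.get_state();print(s['time_s'],s['ee_pos'],C_(s['ee_pos']),s['eef_rot'],s['contact_force'],s['grip_width'],s['gripper_force'])
cv2.imwrite('pics/w3.png',w['pixels'])
E
```

```text
3.0 [0.6070395  0.00336952 0.15936925] [ 0.02080678 -0.00060163  0.15936925] [-3.14152164e+00 -1.56519883e-03 -2.45527206e-01] [-0.40460146  0.65976868 -1.10724402] 0.053131555108232746 0.0
```

View pics/w3.png

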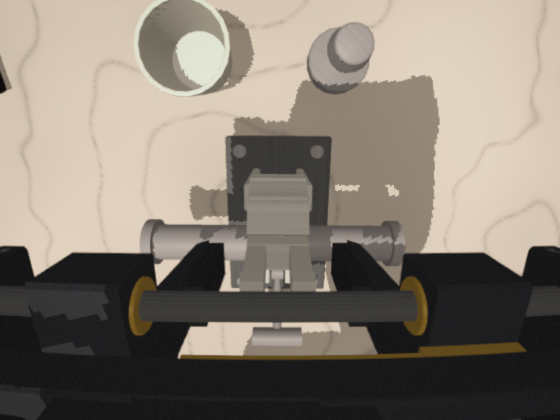

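The fork, at (243–312, 240–290), lies between the two fingertips, which are near (218,270) and (340,270). I'll close on it.

Request:
servo_tool(
  commands=[
    {"fingers": 0.3, "dx": 0, "dy": 0, "dz": 0, "ax": 0, "ay": 0, "az": 0},
    {"fingers": 0.4, "dx": 0, "dy": 0, "dz": 0, "ax": 0, "ay": 0, "az": 0},
    {"fingers": 0.6, "dx": 0, "dy": 0, "dz": 0, "ax": 0, "ay": 0, "az": 0},
    {"fingers": 1, "dx": 0, "dy": 0, "dz": 0, "ax": 0, "ay": 0, "az": 0},
    {"fingers": 1, "dx": 0, "dy": 0, "dz": 0, "ax": 0, "ay": 0, "az": 0},
  ],
)

```text
time_s: 3.42
ee_pos: [0.6069, 0.0035, 0.1586]
eef_rot: [3.142, -0.0, -0.245]
contact_force: [-0.9, -0.4, 1.5]
grip_width: 0.0317
gripper_force: 30.0
```

```bash
python3 - <<'E'
from h import *
s=bot.get_state();p=C_(s['ee_pos']);g=p+[0,0,.008];print(s['time_s'],p,s['contact_force'],s['ft_torque'],s['grip_width'],s['gripper_force'])
# distance from hinge and angle of grasp point
r=np.array([.04-g[0],g[2]-.082]);print(np.hypot(*r),np.arctan2(r[1],r[0]))
th0=np.arctan2(r[1],r[0]);L=np.hypot(*r)
for th in [1.1,.9,.7,.5,.35,.25,.2,.15,.1,.05,0]:
    print(th,'dx %.4f dz %.4f'%(-L*(np.cos(th)-np.cos(th0)),-L*(np.sin(th)-np.sin(th0))))
E
```

```text
3.4167 [ 0.02059879 -0.00050772  0.15857651] [-0.90304615 -0.40031221  1.52849006] [0.01497899 0.05345879 0.02132429] 0.03174148318178587 29.997384307426103
0.08677322490436631 1.3453050107726348
1.1 dx -0.0200 dz 0.0072
0.9 dx -0.0345 dz 0.0166
0.7 dx -0.0470 dz 0.0287
0.5 dx -0.0567 dz 0.0430
0.35 dx -0.0621 dz 0.0548
0.25 dx -0.0647 dz 0.0631
0.2 dx -0.0656 dz 0.0673
0.15 dx -0.0664 dz 0.0716
0.1 dx -0.0669 dz 0.0759
0.05 dx -0.0673 dz 0.0802
0 dx -0.0674 dz 0.0846
```

Request:
servo_tool(
  commands=[
    {"fingers": 1, "dx": -0.0084, "dy": 0, "dz": 0.0024, "ax": 0, "ay": 0, "az": 0},
    {"fingers": 1, "dx": -0.0164, "dy": 0, "dz": 0.0055, "ax": 0, "ay": 0, "az": 0},
    {"fingers": 1, "dx": -0.0242, "dy": 0, "dz": 0.0095, "ax": 0, "ay": 0, "az": 0},
    {"fingers": 1, "dx": -0.0314, "dy": 0, "dz": 0.0142, "ax": 0, "ay": 0, "az": 0},
    {"fingers": 1, "dx": -0.0379, "dy": 0, "dz": 0.0194, "ax": 0, "ay": 0, "az": 0},
  ],
)

```text
time_s: 3.83
ee_pos: [0.5711, 0.0127, 0.1398]
eef_rot: [-3.141, -0.005, -0.246]
contact_force: [4.8, 1.0, 1.3]
grip_width: 0.0316
gripper_force: 30.0
```

```bash
python3 - <<'E'
from h import *
s=bot.get_state();p=C_(s['ee_pos']);print(s['time_s'],p,s['contact_force'],s['grip_width'],s['gripper_force'])
E
```

```text
3.8333 [-0.01630887 -0.00027307  0.13980995] [4.80705144 0.99374539 1.32682427] 0.03161617041282257 30.000062661711127
```

Request:
servo_tool(
  commands=[
    {"fingers": 1, "dx": -0.0074, "dy": 0, "dz": 0.0073, "ax": 0, "ay": 0, "az": 0},
    {"fingers": 1, "dx": -0.0138, "dy": 0, "dz": 0.0155, "ax": 0, "ay": 0, "az": 0},
    {"fingers": 1, "dx": -0.0193, "dy": 0, "dz": 0.0244, "ax": 0, "ay": 0, "az": 0},
    {"fingers": 1, "dx": -0.0236, "dy": 0, "dz": 0.0338, "ax": 0, "ay": 0, "az": 0},
    {"fingers": 1, "dx": -0.0261, "dy": 0, "dz": 0.0412, "ax": 0, "ay": 0, "az": 0},
  ],
)

```text
time_s: 4.25
ee_pos: [0.5457, 0.0192, 0.098]
eef_rot: [-3.141, -0.004, -0.246]
contact_force: [4.7, 2.9, 2.9]
grip_width: 0.0314
gripper_force: 30.0
```

Request:
servo_tool(
  commands=[
    {"fingers": 1, "dx": 0, "dy": 0, "dz": 0, "ax": 0, "ay": 0, "az": 0},
    {"fingers": 1, "dx": 0, "dy": 0, "dz": 0, "ax": 0, "ay": 0, "az": 0},
    {"fingers": 1, "dx": 0, "dy": 0, "dz": 0, "ax": 0, "ay": 0, "az": 0},
    {"fingers": 1, "dx": 0, "dy": 0, "dz": 0, "ax": 0, "ay": 0, "az": 0},
    {"fingers": 1, "dx": 0, "dy": 0, "dz": 0, "ax": 0, "ay": 0, "az": 0},
  ],
)

```text
time_s: 4.67
ee_pos: [0.5455, 0.0192, 0.0979]
eef_rot: [-3.141, -0.002, -0.246]
contact_force: [4.8, 1.7, -1.5]
grip_width: 0.0317
gripper_force: 30.0
```

```bash
python3 - <<'E'
from h import *
s=bot.get_state();p=C_(s['ee_pos']);g=p+[0,0,.008];r=np.array([.04-g[0],g[2]-.082]);print(s['time_s'],p,s['contact_force'],s['grip_width'],np.hypot(*r),np.arctan2(r[1],r[0]))
E
```

```text
4.6667 [-0.0427203  -0.00011892  0.09787828] [ 4.83265899  1.72862138 -1.45253262] 0.031718166396980024 0.08609773240412551 0.28102355443471094
```

Next I'll lower to about 0.18 rad, then feel downward in small steps.

Request:
servo_tool(
  commands=[
    {"fingers": 1, "dx": -0.0004, "dy": 0, "dz": 0.002, "ax": 0, "ay": 0, "az": 0},
    {"fingers": 1, "dx": -0.0009, "dy": 0, "dz": 0.004, "ax": 0, "ay": 0, "az": 0},
    {"fingers": 1, "dx": -0.0014, "dy": 0, "dz": 0.006, "ax": 0, "ay": 0, "az": 0},
    {"fingers": 1, "dx": -0.0018, "dy": 0, "dz": 0.008, "ax": 0, "ay": 0, "az": 0},
    {"fingers": 1, "dx": -0.0018, "dy": 0, "dz": 0.008, "ax": 0, "ay": 0, "az": 0},
  ],
)

```text
time_s: 5.08
ee_pos: [0.5438, 0.0197, 0.0898]
eef_rot: [-3.141, -0.002, -0.246]
contact_force: [4.9, 3.4, 0.4]
grip_width: 0.0316
gripper_force: 30.0
```

Request:
servo_tool(
  commands=[
    {"fingers": 1, "dx": -0.0001, "dy": 0, "dz": 0.0005, "ax": 0, "ay": 0, "az": 0},
    {"fingers": 1, "dx": -0.0002, "dy": 0, "dz": 0.001, "ax": 0, "ay": 0, "az": 0},
    {"fingers": 1, "dx": -0.0003, "dy": 0, "dz": 0.0015, "ax": 0, "ay": 0, "az": 0},
    {"fingers": 1, "dx": -0.0003, "dy": 0, "dz": 0.0015, "ax": 0, "ay": 0, "az": 0},
    {"fingers": 1, "dx": -0.0003, "dy": 0, "dz": 0.0015, "ax": 0, "ay": 0, "az": 0},
  ],
)

```text
time_s: 5.5
ee_pos: [0.5436, 0.0197, 0.0886]
eef_rot: [-3.141, -0.002, -0.246]
contact_force: [5.5, 2.5, 1.9]
grip_width: 0.0316
gripper_force: 30.0
```

Request:
servo_tool(
  commands=[
    {"fingers": 1, "dx": -0.0001, "dy": 0, "dz": 0.0005, "ax": 0, "ay": 0, "az": 0},
    {"fingers": 1, "dx": -0.0001, "dy": 0, "dz": 0.001, "ax": 0, "ay": 0, "az": 0},
    {"fingers": 1, "dx": -0.0001, "dy": 0, "dz": 0.001, "ax": 0, "ay": 0, "az": 0},
    {"fingers": 1, "dx": -0.0001, "dy": 0, "dz": 0.001, "ax": 0, "ay": 0, "az": 0},
    {"fingers": 1, "dx": -0.0001, "dy": 0, "dz": 0.001, "ax": 0, "ay": 0, "az": 0},
  ],
)

```text
time_s: 5.92
ee_pos: [0.5434, 0.0198, 0.0876]
eef_rot: [-3.141, -0.002, -0.246]
contact_force: [5.4, 3.4, 0.8]
grip_width: 0.0318
gripper_force: 30.0
```

```bash
python3 - <<'E'
from h import *
for i in range(5): cam('top');s=bot.get_state();print(s['time_s'],s['ee_pos'].round(4),s['contact_force'].round(2),s['ft_torque'].round(2))
E
```

```text
5.9667 [0.5434 0.0198 0.0876] [4.6  3.13 0.67] [ 0.46 -0.97 -0.06]
6.0167 [0.5434 0.0198 0.0876] [3.95 2.28 1.94] [ 0.5  -1.05 -0.07]
6.0667 [0.5434 0.0198 0.0875] [5.4  3.16 2.05] [ 0.42 -1.02 -0.08]
6.1167 [0.5434 0.0198 0.0876] [5.31 2.96 1.54] [ 0.46 -0.99 -0.08]
6.1667 [0.5434 0.0198 0.0875] [5.24 2.8  1.95] [ 0.43 -0.95 -0.07]
```

Request:
servo_tool(
  commands=[
    {"fingers": 1, "dx": -0.0001, "dy": 0, "dz": 0.0005, "ax": 0, "ay": 0, "az": 0},
    {"fingers": 1, "dx": -0.0001, "dy": 0, "dz": 0.001, "ax": 0, "ay": 0, "az": 0},
    {"fingers": 1, "dx": -0.0001, "dy": 0, "dz": 0.001, "ax": 0, "ay": 0, "az": 0},
    {"fingers": 1, "dx": -0.0001, "dy": 0, "dz": 0.001, "ax": 0, "ay": 0, "az": 0},
    {"fingers": 1, "dx": -0.0001, "dy": 0, "dz": 0.001, "ax": 0, "ay": 0, "az": 0},
  ],
)

```text
time_s: 6.58
ee_pos: [0.5433, 0.0198, 0.0866]
eef_rot: [-3.141, -0.002, -0.246]
contact_force: [5.1, 3.6, 1.4]
grip_width: 0.0316
gripper_force: 30.0
```

Request:
servo_tool(
  commands=[
    {"fingers": 1, "dx": -0.0001, "dy": 0, "dz": 0.0005, "ax": 0, "ay": 0, "az": 0},
    {"fingers": 1, "dx": -0.0001, "dy": 0, "dz": 0.001, "ax": 0, "ay": 0, "az": 0},
    {"fingers": 1, "dx": -0.0001, "dy": 0, "dz": 0.001, "ax": 0, "ay": 0, "az": 0},
    {"fingers": 1, "dx": -0.0001, "dy": 0, "dz": 0.001, "ax": 0, "ay": 0, "az": 0},
    {"fingers": 1, "dx": -0.0001, "dy": 0, "dz": 0.001, "ax": 0, "ay": 0, "az": 0},
  ],
)

```text
time_s: 7.0
ee_pos: [0.5432, 0.0199, 0.0857]
eef_rot: [-3.141, -0.002, -0.245]
contact_force: [4.2, 2.9, 3.3]
grip_width: 0.0319
gripper_force: 30.0
```

Request:
servo_tool(
  commands=[
    {"fingers": 1, "dx": -0.0001, "dy": 0, "dz": 0.0005, "ax": 0, "ay": 0, "az": 0},
    {"fingers": 1, "dx": -0.0001, "dy": 0, "dz": 0.001, "ax": 0, "ay": 0, "az": 0},
    {"fingers": 1, "dx": -0.0001, "dy": 0, "dz": 0.001, "ax": 0, "ay": 0, "az": 0},
    {"fingers": 1, "dx": -0.0001, "dy": 0, "dz": 0.001, "ax": 0, "ay": 0, "az": 0},
    {"fingers": 1, "dx": -0.0001, "dy": 0, "dz": 0.001, "ax": 0, "ay": 0, "az": 0},
  ],
)

```text
time_s: 7.42
ee_pos: [0.5432, 0.0198, 0.0853]
eef_rot: [-3.141, -0.003, -0.245]
contact_force: [2.5, 2.7, 8.6]
grip_width: 0.0315
gripper_force: 30.0
```

```bash
python3 - <<'E'
from h import *
F=[]
for i in range(4): cam('top');s=bot.get_state();F.append(s['contact_force'])
print(s['time_s'],s['ee_pos'].round(4),np.mean(F,0).round(2))
E
```

```text
7.6167 [0.5432 0.0198 0.0853] [2.68 3.59 8.28]
```

Contact found: the lug force is now about 8 N, near an opening angle of 0.13 rad. I'll press slightly more, hold, then release upward.

Request:
servo_tool(
  commands=[
    {"fingers": 1, "dx": 0, "dy": 0, "dz": 0.0002, "ax": 0, "ay": 0, "az": 0},
    {"fingers": 1, "dx": 0, "dy": 0, "dz": 0.0003, "ax": 0, "ay": 0, "az": 0},
    {"fingers": 1, "dx": 0, "dy": 0, "dz": 0.0003, "ax": 0, "ay": 0, "az": 0},
    {"fingers": 1, "dx": 0, "dy": 0, "dz": 0.0003, "ax": 0, "ay": 0, "az": 0},
    {"fingers": 1, "dx": 0, "dy": 0, "dz": 0.0003, "ax": 0, "ay": 0, "az": 0},
  ],
)

```text
time_s: 8.03
ee_pos: [0.5432, 0.0198, 0.0852]
eef_rot: [-3.141, -0.003, -0.245]
contact_force: [1.9, 3.4, 10.6]
grip_width: 0.0314
gripper_force: 30.0
```

Request:
servo_tool(
  commands=[
    {"fingers": 0.6, "dx": 0, "dy": 0, "dz": 0.0003, "ax": 0, "ay": 0, "az": 0},
    {"fingers": 0.2, "dx": 0, "dy": 0, "dz": 0, "ax": 0, "ay": 0, "az": 0},
    {"fingers": 0, "dx": 0, "dy": 0, "dz": 0, "ax": 0, "ay": 0, "az": 0},
    {"fingers": -0.3, "dx": 0, "dy": 0, "dz": 0, "ax": 0, "ay": 0, "az": 0},
    {"fingers": -0.5, "dx": 0, "dy": 0, "dz": 0, "ax": 0, "ay": 0, "az": 0},
  ],
)

```text
time_s: 8.45
ee_pos: [0.5418, 0.0196, 0.0836]
eef_rot: [3.141, 0.002, -0.245]
contact_force: [0.5, 1.2, 0.2]
grip_width: 0.0533
gripper_force: 0.0
```

Request:
servo_tool(
  commands=[
    {"fingers": -0.7, "dx": 0, "dy": 0, "dz": -0.01, "ax": 0, "ay": 0, "az": 0},
    {"fingers": -0.7, "dx": 0, "dy": 0, "dz": -0.04, "ax": 0, "ay": 0, "az": 0},
    {"fingers": -0.7, "dx": -0.02, "dy": 0, "dz": -0.07, "ax": 0, "ay": 0, "az": 0},
    {"fingers": -0.7, "dx": -0.05, "dy": 0, "dz": -0.07, "ax": 0, "ay": 0, "az": 0},
    {"fingers": -0.7, "dx": -0.05, "dy": 0, "dz": -0.07, "ax": 0, "ay": 0, "az": 0},
  ],
)

```text
time_s: 8.87
ee_pos: [0.4902, 0.033, 0.1556]
eef_rot: [3.142, 0.001, -0.245]
contact_force: [-0.3, 1.2, -0.1]
grip_width: 0.075
gripper_force: 0.0
```

```bash
python3 - <<'E'
from h import *
cam('top');cam('top');w=cam('wrist');T=cam('top');S=cam('scene');s=bot.get_state();print(s['time_s'],s['ee_pos'],C_(s['ee_pos']),s['eef_rot'],s['contact_force'])
a=cv2.resize(w['pixels'],(400,300));b=cv2.resize(S['pixels'][180:265,242:327],(400,300*400//300),interpolation=cv2.INTER_CUBIC)
im=np.zeros((400,800,3),np.uint8);im[:300,:400]=a;im[:,400:]=b
cv2.imwrite('pics/c4.png',cv2.convertScaleAbs(im,alpha=1.3));cv2.imwrite('pics/w4.png',w['pixels'])
print('bar',proj(w,W_((-.095,0,.067))), proj(w,[W_((-.095,y,.067)) for y in(.022,-.022)]))
E
```

```text
9.1167 [0.49450503 0.03157055 0.15390129] [-0.09520746 -0.00053871  0.15390129] [ 3.14156044e+00  4.57647799e-05 -2.45623956e-01] [ 0.74134708 -1.02666528 -0.66582576]
bar [[277.62511018 215.25127941]] [[249.32387456 215.29346844]
 [305.9247735  215.1997127 ]]
```

View pics/c4.png

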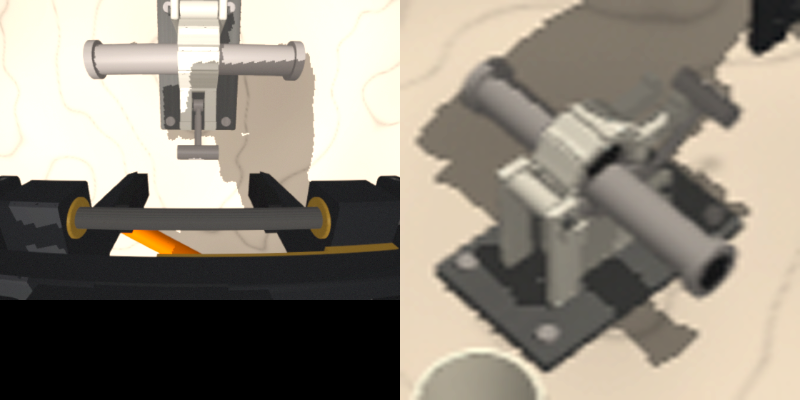

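The half is now down over the tube. The bar shows at (276.7, 213) in the full wrist picture, within about 1.5 mm of the prediction. I'll go down and pinch the bar's ends.

Request:
servo_tool(
  commands=[
    {"fingers": -0.7, "dx": 0.001, "dy": -0.0005, "dz": 0.02, "ax": 0, "ay": 0, "az": 0},
    {"fingers": -0.6, "dx": 0.001, "dy": -0.0005, "dz": 0.045, "ax": 0, "ay": 0, "az": 0},
    {"fingers": -0.5, "dx": 0.001, "dy": -0.0005, "dz": 0.07, "ax": 0, "ay": 0, "az": 0},
    {"fingers": -0.5, "dx": 0.001, "dy": -0.0005, "dz": 0.085, "ax": 0, "ay": 0, "az": 0},
    {"fingers": -0.5, "dx": 0.001, "dy": -0.0005, "dz": 0.09, "ax": 0, "ay": 0, "az": 0},
  ],
)

```text
time_s: 9.53
ee_pos: [0.4944, 0.032, 0.0615]
eef_rot: [3.141, 0.004, -0.246]
contact_force: [-0.0, 0.3, -0.3]
grip_width: 0.0662
gripper_force: 0.0
```

Request:
servo_tool(
  commands=[
    {"fingers": -0.3, "dx": 0, "dy": 0, "dz": 0, "ax": 0, "ay": 0, "az": 0},
    {"fingers": -0.2, "dx": 0, "dy": 0, "dz": 0, "ax": 0, "ay": 0, "az": 0},
    {"fingers": -0.1, "dx": 0, "dy": 0, "dz": 0, "ax": 0, "ay": 0, "az": 0},
    {"fingers": 0.1, "dx": 0, "dy": 0, "dz": 0, "ax": 0, "ay": 0, "az": 0},
    {"fingers": 1, "dx": 0, "dy": 0, "dz": 0, "ax": 0, "ay": 0, "az": 0},
  ],
)

```text
time_s: 9.95
ee_pos: [0.4954, 0.0321, 0.0649]
eef_rot: [-3.141, -0.002, -0.246]
contact_force: [1.2, 0.8, 2.1]
grip_width: 0.0433
gripper_force: 30.0
```

Request:
servo_tool(
  commands=[
    {"fingers": 1, "dx": 0, "dy": 0, "dz": 0, "ax": 0, "ay": 0, "az": 0},
    {"fingers": 1, "dx": 0, "dy": 0, "dz": 0, "ax": 0, "ay": 0, "az": 0},
    {"fingers": 1, "dx": 0, "dy": 0, "dz": 0, "ax": 0, "ay": 0, "az": 0},
    {"fingers": 1, "dx": 0, "dy": 0, "dz": 0, "ax": 0, "ay": 0, "az": 0},
    {"fingers": 1, "dx": 0, "dy": 0, "dz": 0, "ax": 0, "ay": 0, "az": 0},
  ],
)

```text
time_s: 10.37
ee_pos: [0.4951, 0.0322, 0.0643]
eef_rot: [-3.141, -0.0, -0.245]
contact_force: [0.2, 2.5, 4.7]
grip_width: 0.0438
gripper_force: 30.0
```

```bash
python3 - <<'E'
from h import *
w=cam('wrist');S=cam('scene');s=bot.get_state();print(s['time_s'],s['ee_pos'],C_(s['ee_pos']),s['eef_rot'],s['contact_force'],s['grip_width'],s['gripper_force'])
a=cv2.resize(w['pixels'],(400,300));b=cv2.resize(S['pixels'][160:265,232:337],(400,400),interpolation=cv2.INTER_CUBIC)
im=np.zeros((400,800,3),np.uint8);im[:300,:400]=a;im[:,400:]=b
cv2.imwrite('pics/c5.png',cv2.convertScaleAbs(im,alpha=1.3))
E
```

```text
10.4667 [0.49500575 0.03215499 0.06420114] [-0.09486344  0.00014974  0.06420114] [-3.14136141e+00 -3.52852242e-04 -2.45451397e-01] [0.38899129 3.31410121 4.94131993] 0.04371051700129765 30.000692903995514
```

View pics/c5.png

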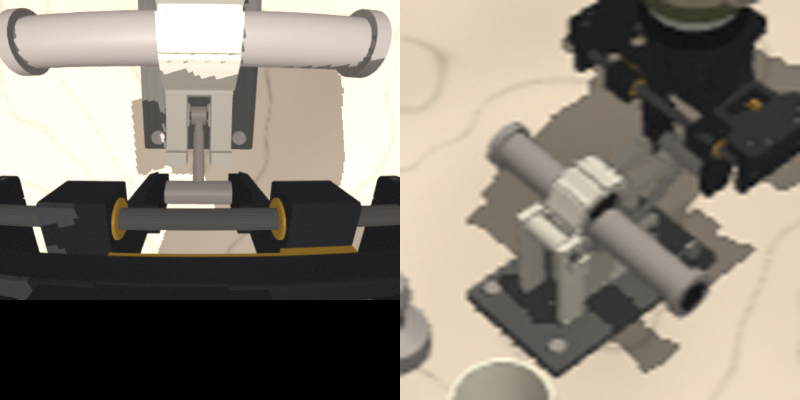

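The bar is pinched between the pads, with a grip width of 43.7 mm. I'll work out the exact bar position from the wrist ray and then the pull-and-swing path.

```bash
python3 - <<'E'
from h import *
from scipy.optimize import brentq
w=cam('wrist');g=cv2.cvtColor(w['pixels'],cv2.COLOR_BGR2GRAY);print(g[240:300,290].tolist())
f=lambda r:brentq(lambda l:proj(w,W_((-.046-.058*np.sin(l),0,.035+.058*np.cos(l))))[0,1]-r,.6,1.3)
for r in(266,268.8,271): l=f(r);print(r,l,-.046-.058*np.sin(l),.035+.058*np.cos(l))
s=bot.get_state();p=C_(s['ee_pos']);print(p)
l0=f(268.8);b0=np.array([-.046-.058*np.sin(l0),.035+.058*np.cos(l0)])
for r,l in[(.068,l0),(.078,l0),(.0885,l0),(.0885,.8),(.0885,.6),(.0885,.4),(.0885,.2),(.0885,.1),(.0885,0),(.0885,-.03),(.0725,0)]:
    b=np.array([-.046-r*np.sin(l),.035+r*np.cos(l)]);d=b-b0;print(r,round(l,2),'dx %.4f dz %.4f'%(d[0],-d[1]))
E
```

```text
[131, 131, 133, 133, 134, 135, 136, 137, 136, 137, 137, 136, 130, 88, 82, 84, 87, 90, 93, 95, 97, 94, 96, 96, 98, 102, 104, 104, 108, 112, 115, 117, 114, 111, 106, 105, 103, 102, 102, 102, 100, 98, 96, 95, 94, 118, 176, 210, 212, 212, 199, 151, 72, 50, 54, 56, 55, 55, 59, 59]
266 0.7938156702713681 -0.0873559567121471 0.07566552402739961
268.8 0.8766242427418597 -0.09057785018155373 0.07210546150084851Traceback (most recent call last):
  File "<stdin>", line 5, in <module>
  File "<stdin>", line 4, in <lambda>
    r = _zeros._brentq(f, a, b, xtol, rtol, maxiter, args, full_output, disp)
ValueError: f(a) and f(b) must have different signs
```

That view is badly conditioned for the lean, so I'll use a lean of 0.95 and check the spring force as I pull along the shank.

Request:
servo_tool(
  commands=[
    {"fingers": 1, "dx": -0.0033, "dy": 0, "dz": -0.0023, "ax": 0, "ay": 0, "az": 0},
    {"fingers": 1, "dx": -0.0065, "dy": 0, "dz": -0.0047, "ax": 0, "ay": 0, "az": 0},
    {"fingers": 1, "dx": -0.0098, "dy": 0, "dz": -0.007, "ax": 0, "ay": 0, "az": 0},
    {"fingers": 1, "dx": -0.0122, "dy": 0, "dz": -0.0087, "ax": 0, "ay": 0, "az": 0},
    {"fingers": 1, "dx": -0.0122, "dy": 0, "dz": -0.0087, "ax": 0, "ay": 0, "az": 0},
  ],
)

```text
time_s: 10.93
ee_pos: [0.4837, 0.035, 0.0728]
eef_rot: [-3.141, -0.002, -0.245]
contact_force: [6.5, 2.6, -5.8]
grip_width: 0.0432
gripper_force: 30.0
```

```bash
python3 - <<'E'
from h import *
F=[]
for i in range(3): cam('top');s=bot.get_state();F.append(Rc.T@s['contact_force'])
print(s['time_s'],C_(s['ee_pos']),np.mean(F,0),s['grip_width'],s['gripper_force'])
E
```

```text
11.0833 [-0.10620688  0.00013285  0.07262072] [ 5.97988424  3.61030506 -4.50542472] 0.04361229504406185 29.999257922172546
```

The pull is about 7.5 N along a lean of 0.93, as the spring predicts. I'll pull the rest of the way and start the swing.

Request:
servo_tool(
  commands=[
    {"fingers": 1, "dx": -0.0033, "dy": 0, "dz": -0.0023, "ax": 0, "ay": 0, "az": 0},
    {"fingers": 1, "dx": -0.0065, "dy": 0, "dz": -0.0047, "ax": 0, "ay": 0, "az": 0},
    {"fingers": 1, "dx": -0.0098, "dy": 0, "dz": -0.007, "ax": 0, "ay": 0, "az": 0},
    {"fingers": 1, "dx": -0.0138, "dy": 0, "dz": -0.0099, "ax": 0, "ay": 0, "az": 0},
    {"fingers": 1, "dx": -0.0138, "dy": 0, "dz": -0.0099, "ax": 0, "ay": 0, "az": 0},
  ],
)

```text
time_s: 11.5
ee_pos: [0.4708, 0.0382, 0.0828]
eef_rot: [-3.141, -0.004, -0.245]
contact_force: [10.2, 1.6, -9.1]
grip_width: 0.0438
gripper_force: 30.0
```

```bash
python3 - <<'E'
from h import *
F=[]
for i in range(3): cam('top');s=bot.get_state();F.append(Rc.T@s['contact_force'])
print(s['time_s'],C_(s['ee_pos']),np.mean(F,0),s['grip_width'],s['gripper_force'])
E
```

```text
11.65 [-1.19404691e-01  1.06520611e-04  8.24981692e-02] [ 9.41168855  4.00647231 -8.1288882 ] 0.04341512183869376 29.99873472377658
```

The force is 12.4 N, so the extension is about 31 mm. I'll swing the bolt up along the arc.

Request:
servo_tool(
  commands=[
    {"fingers": 1, "dx": 0.0067, "dy": 0, "dz": -0.008, "ax": 0, "ay": 0, "az": 0},
    {"fingers": 1, "dx": 0.0143, "dy": 0, "dz": -0.0152, "ax": 0, "ay": 0, "az": 0},
    {"fingers": 1, "dx": 0.0228, "dy": 0, "dz": -0.0215, "ax": 0, "ay": 0, "az": 0},
    {"fingers": 1, "dx": 0.0319, "dy": 0, "dz": -0.0268, "ax": 0, "ay": 0, "az": 0},
    {"fingers": 1, "dx": 0.0417, "dy": 0, "dz": -0.0307, "ax": 0, "ay": 0, "az": 0},
  ],
)

```text
time_s: 12.07
ee_pos: [0.509, 0.0284, 0.1121]
eef_rot: [3.141, 0.005, -0.246]
contact_force: [0.9, 1.8, -11.6]
grip_width: 0.0441
gripper_force: 30.0
```

```bash
python3 - <<'E'
from h import *
F=[]
for i in range(3): cam('top');s=bot.get_state();F.append(Rc.T@s['contact_force'])
F=np.mean(F,0);print(s['time_s'],C_(s['ee_pos']),F,np.hypot(F[0],F[2]),np.arctan2(F[0],-F[2]),s['grip_width'],s['gripper_force'])
S=cam('scene');cv2.imwrite('pics/s6.png',cv2.convertScaleAbs(cv2.resize(S['pixels'][150:265,232:347],(600,600),interpolation=cv2.INTER_CUBIC),alpha=1.3))
E
```

```text
12.2167 [-7.96964962e-02 -8.26347776e-05  1.12149064e-01] [  2.75242844   2.42108529 -10.86393237] 11.207180233953917 0.2481335368684384 0.043489519971756756 29.998265393078327
```

View pics/s6.png

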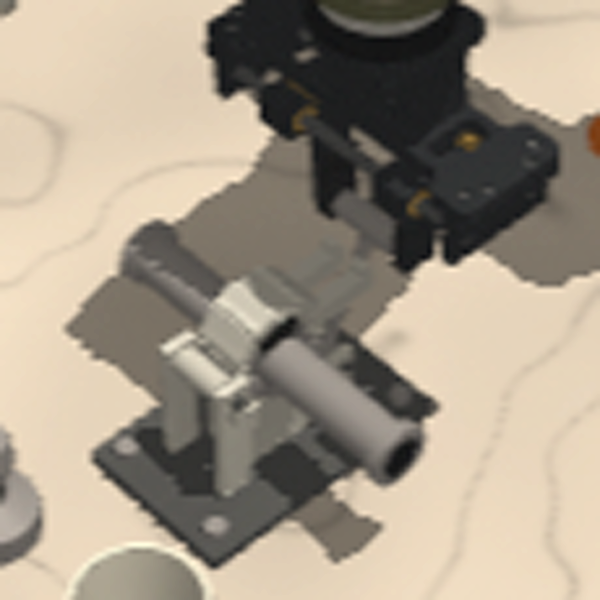

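The bar is held in the pads at about (365,215), above the lip height. I'll swing it on into the slot, aiming slightly past upright so it clears the lips.

Request:
servo_tool(
  commands=[
    {"fingers": 1, "dx": 0.0084, "dy": 0, "dz": -0.0034, "ax": 0, "ay": 0, "az": 0},
    {"fingers": 1, "dx": 0.0171, "dy": 0, "dz": -0.0056, "ax": 0, "ay": 0, "az": 0},
    {"fingers": 1, "dx": 0.0241, "dy": 0, "dz": -0.0064, "ax": 0, "ay": 0, "az": 0},
    {"fingers": 1, "dx": 0.0303, "dy": 0, "dz": -0.0066, "ax": 0, "ay": 0, "az": 0},
    {"fingers": 1, "dx": 0.035, "dy": 0, "dz": -0.0066, "ax": 0, "ay": 0, "az": 0},
  ],
)

```text
time_s: 12.68
ee_pos: [0.5431, 0.0199, 0.1191]
eef_rot: [3.141, 0.004, -0.245]
contact_force: [-4.2, 2.9, -9.4]
grip_width: 0.0435
gripper_force: 30.0
```

```bash
python3 - <<'E'
from h import *
F=[]
for i in range(3): cam('top');s=bot.get_state();F.append(Rc.T@s['contact_force'])
F=np.mean(F,0);print(s['time_s'],C_(s['ee_pos']),F,np.hypot(F[0],F[2]),np.arctan2(F[0],-F[2]),s['grip_width'],s['gripper_force'])
E
```

```text
12.8333 [-4.44960520e-02 -1.00655275e-04  1.19516685e-01] [ -2.63116032   0.8505352  -10.21664181] 10.550013011615942 -0.2520593619813528 0.04340753405889961 29.99816805124283
```

Request:
servo_tool(
  commands=[
    {"fingers": 1, "dx": 0.001, "dy": 0, "dz": 0.0015, "ax": 0, "ay": 0, "az": 0},
    {"fingers": 1, "dx": 0.001, "dy": 0, "dz": 0.003, "ax": 0, "ay": 0, "az": 0},
    {"fingers": 1, "dx": 0.001, "dy": 0, "dz": 0.0045, "ax": 0, "ay": 0, "az": 0},
    {"fingers": 1, "dx": 0.001, "dy": 0, "dz": 0.006, "ax": 0, "ay": 0, "az": 0},
    {"fingers": 1, "dx": 0.001, "dy": 0, "dz": 0.006, "ax": 0, "ay": 0, "az": 0},
  ],
)

```text
time_s: 13.25
ee_pos: [0.5447, 0.0195, 0.1137]
eef_rot: [3.141, 0.001, -0.245]
contact_force: [-4.4, 1.5, -8.8]
grip_width: 0.0438
gripper_force: 30.0
```

```bash
python3 - <<'E'
from h import *
F=[]
for i in range(3): cam('top');s=bot.get_state();F.append(Rc.T@s['contact_force'])
F=np.mean(F,0);print(s['time_s'],C_(s['ee_pos']),F,s['grip_width'],s['gripper_force'])
E
```

```text
13.4 [-4.33467057e-02 -1.65131051e-05  1.14018044e-01] [-4.18988355 -0.28184661 -8.59613315] 0.04365993437477418 29.998449683189392
```

The force falls by 0.28 N/mm as I lower, so the bar is free in z. The −x reaction says I'm too far in, so I'll back off 2 mm and lower on.

Request:
servo_tool(
  commands=[
    {"fingers": 1, "dx": -0.002, "dy": 0, "dz": 0, "ax": 0, "ay": 0, "az": 0},
    {"fingers": 1, "dx": -0.002, "dy": 0, "dz": 0.001, "ax": 0, "ay": 0, "az": 0},
    {"fingers": 1, "dx": -0.002, "dy": 0, "dz": 0.002, "ax": 0, "ay": 0, "az": 0},
    {"fingers": 1, "dx": -0.002, "dy": 0, "dz": 0.003, "ax": 0, "ay": 0, "az": 0},
    {"fingers": 1, "dx": -0.002, "dy": 0, "dz": 0.003, "ax": 0, "ay": 0, "az": 0},
  ],
)

```text
time_s: 13.82
ee_pos: [0.5436, 0.0199, 0.111]
eef_rot: [-3.142, -0.001, -0.245]
contact_force: [-0.1, -0.3, -7.4]
grip_width: 0.0434
gripper_force: 30.0
```

```bash
python3 - <<'E'
from h import *
F=[]
for i in range(3): cam('top');s=bot.get_state();F.append(Rc.T@s['contact_force'])
F=np.mean(F,0);print(s['time_s'],C_(s['ee_pos']),F,s['grip_width'],s['gripper_force'])
E
```

```text
13.9667 [-4.48108287e-02  1.72692035e-05  1.11138333e-01] [-1.1094452   0.19767203 -8.31569527] 0.04341859641310331 29.998549818992615
```

Request:
servo_tool(
  commands=[
    {"fingers": 1, "dx": 0, "dy": 0, "dz": 0.001, "ax": 0, "ay": 0, "az": 0},
    {"fingers": 1, "dx": 0, "dy": 0, "dz": 0.002, "ax": 0, "ay": 0, "az": 0},
    {"fingers": 1, "dx": 0, "dy": 0, "dz": 0.003, "ax": 0, "ay": 0, "az": 0},
    {"fingers": 1, "dx": 0, "dy": 0, "dz": 0.003, "ax": 0, "ay": 0, "az": 0},
    {"fingers": 1, "dx": 0, "dy": 0, "dz": 0.003, "ax": 0, "ay": 0, "az": 0},
  ],
)

```text
time_s: 14.38
ee_pos: [0.5433, 0.02, 0.108]
eef_rot: [3.142, -0.0, -0.245]
contact_force: [-0.3, -0.3, -6.9]
grip_width: 0.044
gripper_force: 30.0
```

Request:
servo_tool(
  commands=[
    {"fingers": 1, "dx": 0, "dy": 0, "dz": 0.0005, "ax": 0, "ay": 0, "az": 0},
    {"fingers": 1, "dx": 0, "dy": 0, "dz": 0.001, "ax": 0, "ay": 0, "az": 0},
    {"fingers": 1, "dx": 0, "dy": 0, "dz": 0.0015, "ax": 0, "ay": 0, "az": 0},
    {"fingers": 1, "dx": 0, "dy": 0, "dz": 0.0015, "ax": 0, "ay": 0, "az": 0},
    {"fingers": 1, "dx": 0, "dy": 0, "dz": 0.0015, "ax": 0, "ay": 0, "az": 0},
  ],
)

```text
time_s: 14.8
ee_pos: [0.5433, 0.02, 0.107]
eef_rot: [-3.142, -0.001, -0.245]
contact_force: [-2.0, 0.4, 3.1]
grip_width: 0.0435
gripper_force: 30.0
```

```bash
python3 - <<'E'
from h import *
F=[]
for i in range(3): cam('top');s=bot.get_state();F.append(Rc.T@s['contact_force'])
F=np.mean(F,0);print(s['time_s'],C_(s['ee_pos']),F,s['grip_width'],s['gripper_force'])
E
```

```text
14.95 [-4.50768759e-02  1.03864398e-06  1.06949623e-01] [-2.99261659 -0.6030762   3.62053126] 0.04379207183814605 30.000765323638916
```

The force flipped to +3.6 N at the expected seat height. Just before that the spring force was about 7 N, which puts the crossbar about 70 mm from the pivot, so it is resting on the lug behind the lips. I'll open, lift clear and look.

Request:
servo_tool(
  commands=[
    {"fingers": 0.4, "dx": 0, "dy": 0, "dz": 0, "ax": 0, "ay": 0, "az": 0},
    {"fingers": 0, "dx": 0, "dy": 0, "dz": 0, "ax": 0, "ay": 0, "az": 0},
    {"fingers": -0.3, "dx": 0, "dy": 0, "dz": 0, "ax": 0, "ay": 0, "az": 0},
    {"fingers": -0.5, "dx": 0, "dy": 0, "dz": 0, "ax": 0, "ay": 0, "az": 0},
    {"fingers": -0.5, "dx": 0, "dy": 0, "dz": 0, "ax": 0, "ay": 0, "az": 0},
  ],
)

```text
time_s: 15.37
ee_pos: [0.5434, 0.0199, 0.1064]
eef_rot: [-3.142, -0.001, -0.245]
contact_force: [-0.2, -0.8, 0.5]
grip_width: 0.0615
gripper_force: 0.0
```

Request:
servo_tool(
  commands=[
    {"fingers": -0.5, "dx": 0, "dy": 0, "dz": -0.02, "ax": 0, "ay": 0, "az": 0},
    {"fingers": -0.5, "dx": 0, "dy": 0, "dz": -0.05, "ax": 0, "ay": 0, "az": 0},
    {"fingers": -0.5, "dx": -0.02, "dy": 0, "dz": -0.08, "ax": 0, "ay": 0, "az": 0},
    {"fingers": -0.5, "dx": -0.05, "dy": 0, "dz": -0.1, "ax": 0, "ay": 0, "az": 0},
    {"fingers": -0.5, "dx": -0.07, "dy": 0, "dz": -0.1, "ax": 0, "ay": 0, "az": 0},
  ],
)

```text
time_s: 15.78
ee_pos: [0.4752, 0.0372, 0.2099]
eef_rot: [-3.141, -0.007, -0.245]
contact_force: [0.2, -0.2, 0.9]
grip_width: 0.0662
gripper_force: 0.0
```

```bash
python3 - <<'E'
from h import *
for i in range(3):cam('top')
w=cam('wrist');S=cam('scene');s=bot.get_state();print(s['time_s'],C_(s['ee_pos']),s['contact_force'],s['grip_width'])
p=proj(w,W_((-.02,0,.1)))[0].astype(int);y0=max(0,p[1]-75);x0=p[0]-75
a=cv2.resize(w['pixels'][y0:y0+150,x0:x0+150],(400,400),interpolation=cv2.INTER_CUBIC);b=cv2.resize(S['pixels'][170:255,242:327],(400,400),interpolation=cv2.INTER_CUBIC)
cv2.imwrite('pics/c7.png',cv2.convertScaleAbs(np.hstack([a,b]),alpha=1.2))
for l,z in((0,.0725),(-.05,.0725),(.1,.08)): X=W_((-.046-z*np.sin(l),0,.035+z*np.cos(l)));print(l,(proj(w,X)-[x0,y0])*400/150,(proj(S,X)-[242,170])*400/85+[400,0])
E
```

```text
16.0333 [-1.14540896e-01  1.77257419e-05  2.06214040e-01] [-0.39417181  0.36258032 -0.57579316] 0.0662180748785777
0 [[200.8550103 294.3384923]] [[647.01762822 136.29315926]]
-0.05 [[200.84264936 281.19959659]] [[642.44521883 139.54001406]]
0.1 [[200.94645297 323.80956732]] [[657.22628435 120.84288366]]
```

View pics/c7.png

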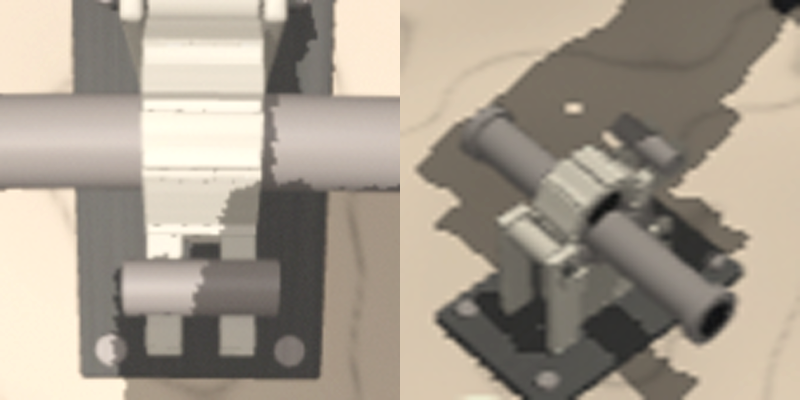

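The bar lies across the fork at (200,287) in the left half. That matches a lean of about −0.03 at the seated height, with the prong ends showing beyond it. The tube is still in the saddle and the gripper is clear, so I'll hand in.

```bash
python3 -c "
from h import *
print(bot.job_done())"
```

```text
the job is handed in; nothing more can be done
None
```

I closed the clamp half on the tube with about 10 N at the lug, seated the bolt's crossbar behind the lips, backed the gripper clear and handed the job in at about 16 s; no verdict came back.

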